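# Lengthen the telescoping shaft rest by one hole

### The job

Lengthen the telescoping shaft rest by one hole: press in the sprung button on the side of its outer tube, slide the outer tube forward (towards its forked end), and let the button pop out and lock in the very next hole. Feel for the click and stop there without forcing the locked tube, then let go, and leave the club heads around it alone.

Things in the scene. Friction and masses are not known exactly. Their poses are not given: they have to be found in the camera images.
- rest: shaft rest, screwed to the bench: grey foot plate 200 x 90 x 10 mm (x -130 to +70) with a rear pillar (50 mm wide, top at 79 mm) carrying a horizontal telescoping tube. Origin: on the bench under the button's starting place. x runs along the tube from pillar to forked end (the way that lengthens it), z up. The outer tube's rear collar is 32 mm wide, 36 mm high.
- inner_tube: fixed inner tube, 16 x 16 mm, axis 60 mm above the bench; frame as the rest's. Lock holes in its -y face: the button starts in the first; the next lies 32 to 52 mm further forward (not measured, must be felt), another 28 mm beyond that; smooth flat lands between. A locked pin has 1.5 mm play either way and may not be pushed against its hole with more than 20 N.
- outer_tube (a joint): slide of the outer tube along the rest's x, m: 0 in the first hole, grows as the rest lengthens, stop at 0.083. With the pin out of its holes it slides at about 1 to 4 N. Square tube 32 x 32 mm, bare metal round the button, front 91 mm black high-grip rubber; axis 60 mm above the bench, from 25 mm behind the button to 115 mm ahead of it; a fork (52 mm wide, top 93 mm above the bench) stands 118 mm ahead of the button.
- button (a joint): travel of the sprung button, m: 0 out (locked), 0.006 fully in (5 N to start, 8 N fully), 0.005 when let go between holes: its pin rides on the land and pops out by itself at the next hole; 5 mm frees the pin. Dark cap 18 mm long, 16 mm high on the tube's +y side, 8 mm proud (2 mm pressed), pressed towards -y. Tube and cap can be pinched by two fingers (40 mm, 34 pressed).
- button_grip (a point): the middle of the outer tube's cross section (60 mm above the bench) at the button's place along it; moves with the outer tube.
- ribbed_grip (a point): the middle of the outer tube's cross section at its black rubber grip with grey ribs, 50 mm ahead of the button, 32 mm wide; the tube can be held here without touching the button; moves with the outer tube.
- hybrid_05: a black club head 63 x 105 x 75 mm standing on the bench, a bystander; origin under its middle
- hybrid_13: a black club head 64 x 105 x 75 mm standing on the bench, a bystander; origin under its middle
- iron_01: a bagged iron head 43 x 106 x 76 mm standing on the bench, a bystander; origin under its middle

How it is judged:
On the way, in this order (a step that is already met when the one before it is completed fails the run):
1. the button is pressed in (value of joint button above 0.0045 m), for 0.1 s.
2. the outer tube has left the first hole, the pin riding on the land (value of joint outer_tube between 0.007 and 0.05 m and value of joint button above 0.0035 m), for 0.05 s.
3. the button has popped out in the next hole (value of joint outer_tube between 0.028 and 0.056 m and value of joint button below 0.0015 m), for 0.2 s.
At the end, for the whole second after the job is handed in: The outer tube stands one hole further out (28 to 56 mm from the first hole) with the button popped fully out in that hole (within 1.5 mm of its outer stop) (all of step 3); the robot touches nothing.
It fails at once if the locked pin is forced against the inner tube with more than 20 N (contact force between button and inner_tube above 20 N).
It fails at once if a bystanding club head is moved by more than 15 mm (distance of any of hybrid_05, hybrid_13, iron_01 from where it was at the start of the episode above 0.015 m).
It also fails if it takes over 38 s, if anything falls off the work surface, if the arm or the gripper's body presses on something with over 40 N, if the wrist force passes 120 N, or if a joint passes its speed limit or range.

### The arm

A 6-joint arm with a two-finger parallel gripper is mounted at the origin on a cart in front of the work surface, level with it; the furniture and walls round the work are solid. World frame = base frame: x ahead of the robot, y to its left, z up, the work surface at z = 0. Lengths are in m, angles in rad, forces in N, time in s.
With the tool pointing down it reaches from about 0.35 to 0.775 m from the base axis. Payload 5.5 kg.
Tool frame: the origin (TCP) lies at the very end of the fingers, on their centre line; the grasp point (between the pads) lies hold_point_z behind it (hold_point_z is the distance from the TCP to the grasp point, in m); x points along the fingers, y is the direction in which the jaws open and shut, and the axes are right-handed (so a half turn about x gives the same grasp; the last joint's range is limited). The gripper opens to 85 mm and grips with 20 to 120 N. Pads are 22 mm wide; open, the fingers measure 114 mm over their backs; the gripper's body (76 mm by 85 mm) begins 54 mm behind the grasp point. The pads swing forward as they close: fully open they stand 13 mm farther back than shut.
Start: joints at [1.024, 0.313, 0.046, 1.304, 0, 1.431], TCP at [0.228, 0.528, 0.231] pointing down, gripper open.
Joint ranges: [-2.76, 2.76], [-0.86, 1.69], [-1.03, 1.26], [-2.2, 2.34], [-1.47, 1.5], [-3.14, 3.14]. Speed limits (rad/s): [2.57, 2.57, 3.14, 3.14, 3.14, 3.14].

### API

Orientations are given as a unit quaternion [w, x, y, z].
In Python, from workcell import * gives the robot as it stands. The module is installed in compiled form; this text tells all that it offers.
- The arm moves only by the tool step_arm, never from a script. Its argument "targets" is a list of rows, each a list of 3 entries, a list of its own where there are three numbers: the turn, a rotation vector about the tool's x, y, z in degrees, then the shift along the tool's x, y, z in cm, then the finger opening in cm, from 0 to 8.54. A call has exactly 10 rows; each row shifts and turns the commanded pose from where the row before left it, along the tool's axes as they then stand; what a row does not reach is not made up. A row lasts 1/10 s, in which the tool goes at most 50 mm and 8.59 degrees, less where a joint would pass 70% of its speed; a pose out of reach is approached as far as the arm can. A call with a gripper value outside its range is refused whole. The fingers move at their own pace and stop on an object; "force" is the grip in N (left out, the last holds). Time passes only in rows, so rows that do not move let the fingers close, or fill a call up. It gives the time, the measured TCP pose, the force and the opening at its end, in the units of the state.
- get_state(): the state, without advancing time (a new reading comes with each control period).
- read_camera(name): name is "scene" or "top" or "wrist"; returns the picture (400x640x3 uint8, red, green, blue); there is no depth.
- camera_model(name): a dict with "fx", "fy", "cx", "cy" (pixels), "dist_coeffs" ([k1, k2, p1, p2, k3] as OpenCV has them; the pictures are not rectified), "xyz" and "rotation" of the camera in the world; the wrist camera has in their place "T_tool_cam" (4x4, takes a point from camera to tool coordinates, whose origin is the TCP and whose axes are the tool frame's). Camera axes: x right, y down, z forward; pixel columns grow to the right and rows downward; lengths in m; the calibration is good to about 2 mm. A picture is of the moment at which its call begins: read the wrist's pose just before it. camera_model takes no time and is no camera call.
- hand_in(): hands the job in, once; it reports no verdict.
Trained networks look in the newest picture that a camera, given by its name, has taken for a name from the list of things; names that differ only in an ending like _2 or _b are one class to them, and where a whole thing is asked for, a point or a joint stands for the part that bears it (a point fixed in the world has none). Each returns a list of dicts, best first, with "p" (0 to 1); they miss things now and then, are a little off and sometimes report something else, mostly with a low value. They report only what shows in the picture. A call takes as long as a camera call.
- find_in(camera, label): "extent" ([left, top, width, height] in pixels, round what is visible of it).
- silhouettes(camera, label): "mask" (400x640 bool, what is visible of it) and "extent" ([left, top, width, height] in pixels, round what is visible of it).
The state is a dict: "clock": time; "joint_pos": joint angles; "qvel": joint speeds; "tau": joint torques, N m; "tcp_pos": TCP position; "orientation": TCP orientation; "wrist_force": force on the tool from outside, world axes, zero at the start; "ft_torque": the same for the moment, N m; "finger_gap": finger opening in m.
Only numpy, scipy, OpenCV 4.12 (cv2) and the standard library are available. Lean on these libraries where they do the work, as an engineer would, in place of code of your own. Each camera call takes 0.05 s, during which the arm holds its last target.

## Working session

There is one attempt and no reset: what is moved stays moved. The work goes in short steps, Python scripts to look and compute and a tool call to move; the robot and the scene stay as the last step left them, time stands still between calls to the robot, and variables do not carry over. Pictures are saved under pics/ and viewed, and the job is handed in when it is done.

Besides the shell and the picture viewer there is one more tool, called after "Call:" as a command line: name --argument value ..., lists and objects as JSON in quotes. step_arm: Moves the arm, as the interface text tells. Its arguments: {"type":"object","properties":{"targets":{"type":"array","items":{"type":"array"}},"force":{"type":"number"}},"required":["targets"]}

```bash
mkdir -p pics; cat > h.py <<'E'
from workcell import *
import numpy as np, cv2
def save(n,im): cv2.imwrite('pics/'+n+'.png',im[:,:,::-1])
E
python3 - <<'E'
from h import *
for c in ['scene','top']:
    save(c+'0',read_camera(c))
    for l in ['rest','outer_tube','button','hybrid_05','iron_01','inner_tube','button_grip','ribbed_grip'][:5]:
        print(c,l,[(np.round(d['extent']).tolist(),round(d['p'],2)) for d in find_in(c,l)][:3])
    m=camera_model(c);print({k:np.round(v,4).tolist() for k,v in m.items() if k not in('name',)})
m=camera_model('wrist');print({k:np.round(v,4).tolist() for k,v in m.items()})
print(get_state())
E
```

```text
scene rest [([311.0, 190.0, 103.0, 49.0], 0.56)]
scene outer_tube [([311.0, 188.0, 61.0, 30.0], 0.82)]
scene button []
scene hybrid_05 [([235.0, 199.0, 34.0, 38.0], 0.93), ([328.0, 135.0, 19.0, 31.0], 0.72)]
scene iron_01 [([201.0, 234.0, 36.0, 40.0], 0.79)]
{'fx': 386.3634, 'fy': 386.3634, 'cx': 310.7628, 'cy': 204.3431, 'dist_coeffs': [-0.0733, 0.0, 0.0, 0.0, 0.0], 'xyz': [0.4145, 0.2078, 0.8572], 'rotation': [0.0422, -0.156, 0.9433, -0.2899]}
top rest []
top outer_tube [([406.0, 198.0, 49.0, 24.0], 0.68), ([316.0, 205.0, 28.0, 68.0], 0.56)]
top button []
top hybrid_05 [([408.0, 198.0, 49.0, 23.0], 0.94), ([270.0, 128.0, 48.0, 27.0], 0.63)]
top iron_01 [([218.0, 120.0, 42.0, 24.0], 0.9)]
{'fx': 442.0326, 'fy': 442.0326, 'cx': 318.0117, 'cy': 210.0898, 'dist_coeffs': [-0.1076, 0.0, 0.0, 0.0, 0.0], 'xyz': [0.5227, -0.3263, 0.9973], 'rotation': [-0.0286, 0.7167, -0.6967, 0.0064]}
{'fx': 324.0269, 'fy': 324.0269, 'cx': 318.5927, 'cy': 196.9802, 'dist_coeffs': [0.0119, 0.0, 0.0, 0.0, 0.0], 'T_tool_cam': [[-0.0009, -0.2743, 0.9616, -0.1423], [1.0, -0.0005, 0.0007, 0.0003], [0.0003, 0.9616, 0.2743, -0.0676], [0.0, 0.0, 0.0, 1.0]]}
{'clock': 0.6, 'joint_pos': array([ 1.02436698e+00,  3.13163601e-01,  4.60945049e-02,  1.30358312e+00,
       -3.98955503e-05,  1.43117011e+00]), 'qvel': array([-0.00013688, -0.00097914,  0.00205497,  0.00032954,  0.00065938,
        0.00159722]), 'tau': array([-1.19493023e-03, -4.80152142e+01,  2.98663062e+01,  3.06908159e-04,
       -1.36625513e-04,  7.57816935e-06]), 'tcp_pos': array([0.22757013, 0.52809774, 0.23134166]), 'orientation': array([ 0.69256028,  0.14288018,  0.69249944, -0.1427937 ]), 'wrist_force': array([-0.71687031, -0.04367919,  0.16548511]), 'ft_torque': array([ 0.00308182,  0.00817351, -0.01661855]), 'finger_gap': 0.08536571788836499}
```

View pics/scene0.png

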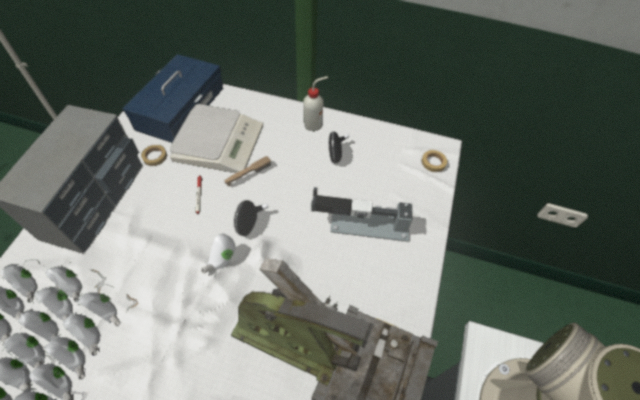

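View pics/top0.png

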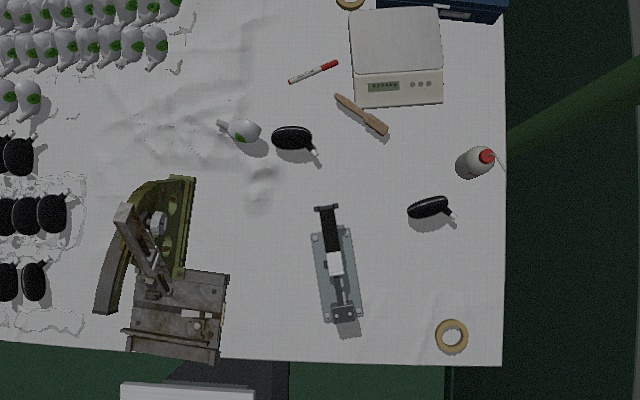

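```bash
python3 - <<'E'
import cv2
a=cv2.imread('pics/scene0.png')[120:280,180:440]; cv2.imwrite('pics/s0z.png',cv2.resize(a,None,fx=3,fy=3,interpolation=2))
a=cv2.imread('pics/top0.png')[110:290,200:470]; cv2.imwrite('pics/t0z.png',cv2.resize(a,None,fx=2.9,fy=2.9,interpolation=2))
E
```

```text
(no output)
```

View pics/s0z.png

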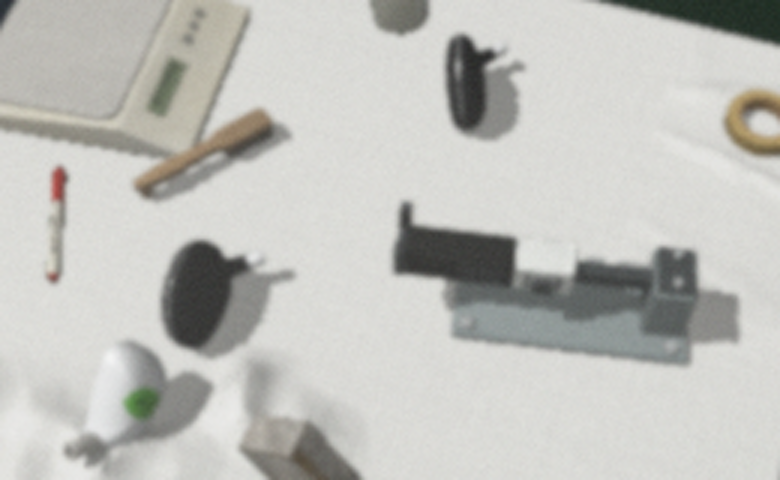

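View pics/t0z.png

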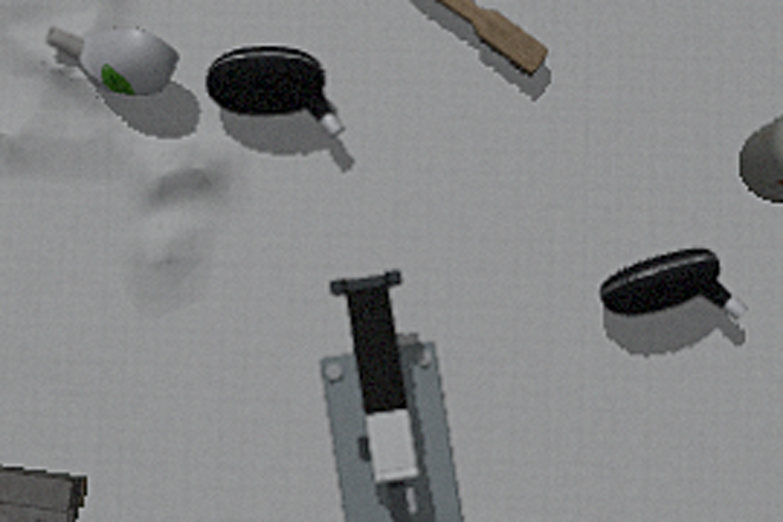

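The scene view shows the rest at about (311–414, 190–239). In the top view the tube runs from the fork at (328, 207) to the pillar at (343, 312), with the dark button cap on the left of the white sleeve near (325, 264). The two hybrids are at (292, 138) and (430, 207), and the iron is at (245, 130). Next I zoom in to locate corners.

```bash
cat >> h.py <<'E'
from scipy.spatial.transform import Rotation as R
def cam(c):
    m=camera_model(c); K=np.array([[m['fx'],0,m['cx']],[0,m['fy'],m['cy']],[0,0,1]]);D=np.array(m['dist_coeffs'],float)
    if c=='wrist':
        s=get_state();T=np.eye(4);q=s['orientation'];T[:3,:3]=R.from_quat([q[1],q[2],q[3],q[0]]).as_matrix();T[:3,3]=s['tcp_pos']
        T=T@np.array(m['T_tool_cam']);return K,D,T[:3,:3],T[:3,3]
    q=np.array(m['rotation'])
    Rm=R.from_quat([q[1],q[2],q[3],q[0]]).as_matrix() if q.size==4 else q
    return K,D,Rm,np.array(m['xyz'])
def unproj(C,px,z):
    K,D,Rm,t=C
    u=cv2.undistortPoints(np.array(px,float).reshape(-1,1,2),K,D).reshape(-1,2)
    d=np.c_[u,np.ones(len(u))]@Rm.T
    return t+d*((z-t[2])/d[:,2])[:,None]
def proj(C,P):
    K,D,Rm,t=C
    r=cv2.Rodrigues(Rm.T)[0]
    return cv2.projectPoints(np.array(P,float).reshape(-1,1,3),r,-Rm.T@t,K,D)[0].reshape(-1,2)
E
python3 - <<'E'
from h import *
a=cv2.imread('pics/top0.png')[195:335,290:390]; cv2.imwrite('pics/t0y.png',cv2.resize(a,None,fx=4.2,fy=4.2,interpolation=0))
C=cam('top')
print(unproj(C,[[328,207],[343,312]],.07),unproj(C,[[292,138],[430,207],[245,130],[475,163]],0.04))
C=cam('scene');print(unproj(C,[[245,218],[334,148],[220,250],[400,215]],0.04))
E
```

```text
[[ 0.57529311 -0.31724213  0.07      ]
 [ 0.35684934 -0.35478541  0.07      ]] [[ 0.72672401 -0.23367353  0.04      ]
 [ 0.58309433 -0.53813872  0.04      ]
 [ 0.74278655 -0.12856346  0.04      ]
 [ 0.68240822 -0.63637923  0.04      ]]
[[ 0.72431374 -0.22641865  0.04      ]
 [ 0.58152209 -0.52344571  0.04      ]
 [ 0.74403666 -0.12501739  0.04      ]
 [ 0.35903152 -0.36137367  0.04      ]]
```

View pics/t0y.png

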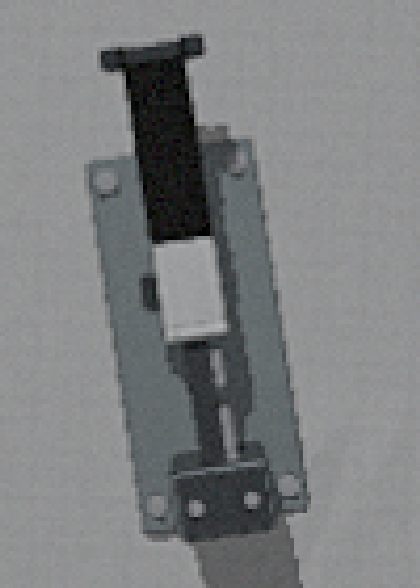

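```bash
python3 - <<'E'
from h import *
from scipy.optimize import least_squares
C=cam('top')
pl=np.array([[88,160],[252,140],[308,510],[143,535]])/4.2+[290,195]
obj=np.array([[70,45,10],[70,-45,10],[-130,-45,10],[-130,45,10.]])/1000
tb=np.array([[152,242],[210,235],[157,338],[227,340-8]])/4.2+[290,195]
ob2=np.array([[24,16,76],[24,-16,76],[-25,16,78],[-25,-16,78.]])/1000
def W(p,o): c,s=np.cos(p[2]),np.sin(p[2]); return o@np.array([[c,s,0],[-s,c,0],[0,0,1]])+[p[0],p[1],0]
for o,p in((obj,pl),(ob2,tb),(np.r_[obj,ob2],np.r_[pl,tb])):
    r=least_squares(lambda q:(proj(C,W(q,o))-p).ravel(),[0.45,-.34,.17],loss='soft_l1');print(r.x,np.degrees(r.x[2]),np.round(r.fun,1))
CS=cam('scene');im=cv2.imread('pics/scene0.png')
q=r.x
bx=[[x,y,z] for x in(-25,24,115) for y in(-16,16) for z in(44,76)]
for u in proj(CS,W(q,np.r_[obj,np.array(bx)/1000])): cv2.circle(im,tuple(int(round(v*16)) for v in u),8,(0,0,255),-1,shift=4)
cv2.imwrite('pics/ov.png',cv2.resize(im[170:250,290:430],None,fx=5,fy=5,interpolation=0))
E
```

```text
[ 0.45735775 -0.3359084   0.17480329] 10.015490998607378 [-0.4  0.4  0.5 -0.7  0.4  0.2 -0.5  0. ]
[ 0.45892948 -0.33381531  0.13876703] 7.950765011994112 [-0.7 -0.3  0.8 -0.3  0.6  0.4 -0.7  0.2]
[ 0.45818476 -0.33492088  0.17472234] 10.010852716241175 [-0.8 -0.   0.  -1.1 -0.1 -0.2 -0.9 -0.4 -0.6  0.4  0.8 -0.2  1.6  1.
  0.3  0.2]
```

View pics/ov.png

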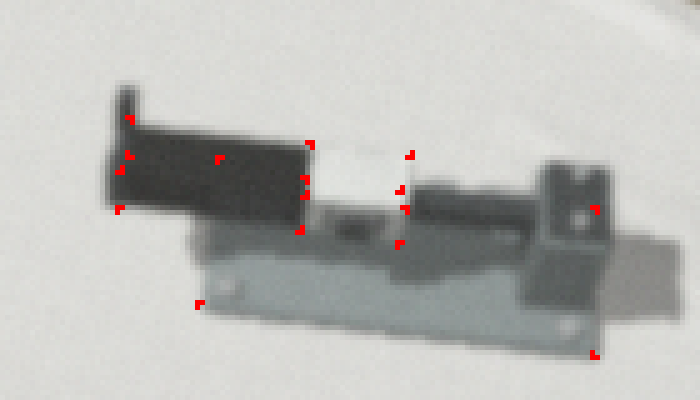

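The model overlays well on the scene view, with tube corners and plate edges matching to about 1 px. That puts the rest at (0.458, -0.335) with a yaw of about 10°. Now I check the transit obstacles and the tool orientation.

```bash
python3 - <<'E'
import workcell
print([n for n in dir(workcell) if not n.startswith('__')], getattr(workcell,'hold_point_z',None))
from h import *
s=get_state();q=s['orientation'];Rm=R.from_quat([q[1],q[2],q[3],q[0]]).as_matrix();print(np.round(Rm,3),s['clock'])
A,B=cam('top'),cam('scene')
def tri(a,b):
    o=[]
    Ps=[]
    for C,p in((A,a),(B,b)):
        K,D,r,t=C;u=cv2.undistortPoints(np.array(p,float).reshape(1,1,2),K,D).reshape(2,1);o.append(u);Ps.append(np.c_[r.T,-r.T@t])
    X=cv2.triangulatePoints(Ps[0],Ps[1],o[0],o[1]).ravel();return X[:3]/X[3]
print(tri((122,203),(265,262)),tri((190,178),(245,294)), tri((487,157),(313,92)))
E
```

```text
['MotionError', 'camera_model', 'find_in', 'get_state', 'hand_in', 'hold_point_z', 'read_camera', 'silhouettes'] 0.0187
[[ 0.     0.396  0.918]
 [ 0.     0.918 -0.396]
 [-1.     0.     0.   ]] 0.6
[ 0.55408109 -0.00454132  0.34391759] [ 0.62749475 -0.02734509  0.09497973] [ 0.68134472 -0.63228243  0.12750278]
```

```bash
python3 - <<'E'
import cv2
a=cv2.imread('pics/top0.png')[165:365,85:235]; b=cv2.imread('pics/scene0.png')[240:400,225:440]
a=cv2.resize(a,None,fx=3,fy=3,interpolation=2);b=cv2.resize(b,(int(215*600/200*.55),int(160*.55*3)),interpolation=2)
cv2.imwrite('pics/fa.png',a);cv2.imwrite('pics/fb.png',cv2.resize(cv2.imread('pics/scene0.png')[240:400,225:440],None,fx=3.5,fy=3.5,interpolation=2))
E
```

```text
(no output)
```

View pics/fa.png

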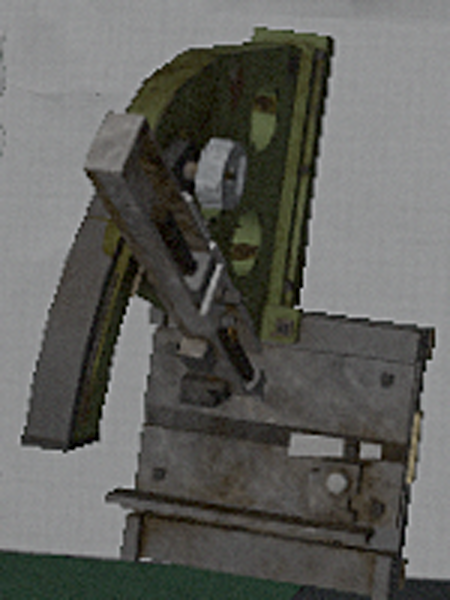

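View pics/fb.png

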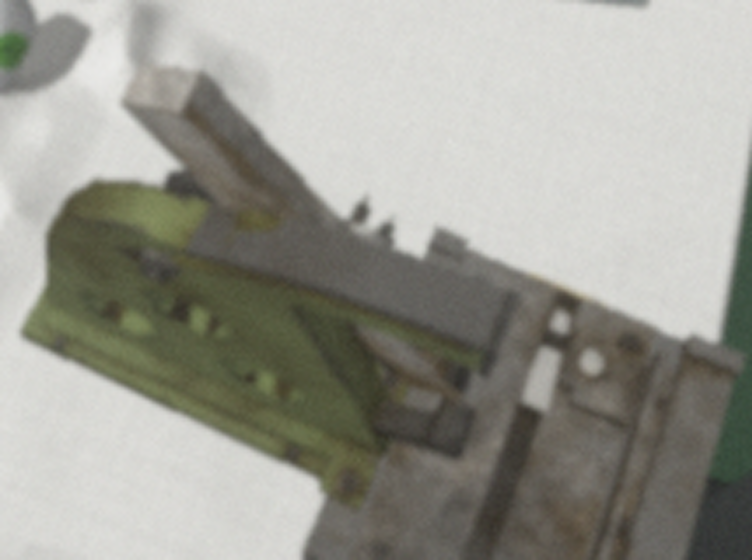

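Triangulation puts the top of the machine's post at about (0.55, 0, 0.34), so I'll cross above it, at roughly z 0.43.

Call:
step_arm --targets '[[[-8.325,0,0],[-5,0,0],6],[[-8.325,0,0],[-5,0,0],6],[[-8.325,0,0],[-5,0,0],6],[[-8.325,0,0],[-5,0,0],6],[[0,0,0],[0,-3.5,3.5],6],[[0,0,0],[0,-3.5,3.5],6],[[0,0,0],[0,-3.5,3.5],6],[[0,0,0],[0,-3.5,3.5],6],[[0,0,0],[0,-3.5,3.5],6],[[0,0,0],[0,-3.5,3.5],6]]' --force 30

```text
clock: 1.6
tcp_pos: [0.4721, 0.3563, 0.4316]
orientation: [0.705, -0.061, 0.704, 0.062]
wrist_force: [0.4, 1.1, -0.2]
finger_gap: 0.06
```

```bash
cat >> h.py <<'E'
Q=[0.458,-0.335,np.radians(10.0)]
def rel(P):
    c,s=np.cos(Q[2]),np.sin(Q[2]);d=np.array(P)-[Q[0],Q[1],0];return np.array([c*d[0]+s*d[1],-s*d[0]+c*d[1],d[2]])
def rep():
    s=get_state();q=s['orientation'];Rm=R.from_quat([q[1],q[2],q[3],q[0]]).as_matrix()
    c,sn=np.cos(Q[2]),np.sin(Q[2]);f=s['wrist_force'];f=np.array([c*f[0]+sn*f[1],-sn*f[0]+c*f[1],f[2]])
    print('t',round(s['clock'],2),'tcp',s['tcp_pos'].round(4),'rel mm',(rel(s['tcp_pos'])*1000).round(1),'yaw',round(np.degrees(np.arctan2(Rm[1,2],Rm[0,2])),2),'down',Rm[:,0].round(3),'f(rest)',f.round(1),'gap',round(s['finger_gap']*1000,1),'j',s['joint_pos'].round(2))
E
python3 -c "
from h import *
rep()"
```

```text
t 1.6 tcp [0.4721 0.3563 0.4316] rel mm [134.  678.4 431.6] yaw 10.0 down [ 0.001  0.001 -1.   ] f(rest) [ 0.6  1.  -0.2] gap 60.0 j [0.51 0.41 0.68 1.84 0.   0.34]
```

Call:
step_arm --targets '[[[0,0,0],[0,-4.85,-1],6],[[0,0,0],[0,-4.85,-1],6],[[0,0,0],[0,-4.85,-1],6],[[0,0,0],[0,-4.85,-1],6],[[0,0,0],[0,-4.85,-1],6],[[0,0,0],[0,-4.85,-1],6],[[0,0,0],[0,-4.85,-1],6],[[0,0,0],[0,-4.85,-1],6],[[0,0,0],[0,-4.85,-1],6],[[0,0,0],[0,-4.85,-1],6]]'

```text
clock: 2.6
tcp_pos: [0.4559, -0.1392, 0.4316]
orientation: [0.705, -0.062, 0.704, 0.061]
wrist_force: [1.1, 0.6, -0.7]
finger_gap: 0.0599
```

Call:
step_arm --targets '[[[0,0,0],[0,-4.8,-0.85],6],[[0,0,0],[0,-4.8,-0.85],6],[[0,0,0],[0,-4.8,-0.85],6],[[0,0,0],[0,-4.8,-0.85],6],[[0,0,0],[4.8,0,0],6],[[0,0,0],[4.8,0,0],6],[[0,0,0],[4.8,0,0],6],[[0,0,0],[4.8,0,0],6],[[0,0,0],[4,0,0],6],[[0,0,0],[0,0,0],6]]'

```text
clock: 3.6
tcp_pos: [0.453, -0.3291, 0.1932]
orientation: [0.702, -0.058, 0.707, 0.065]
wrist_force: [-1.0, 0.5, -0.1]
finger_gap: 0.0599
```

```bash
python3 - <<'E'
from h import *
rep(); C=cam('wrist'); im=read_camera('wrist'); save('w1',im)
for l in ['button','outer_tube']: print(l,[(np.round(d['extent'],1).tolist(),round(d['p'],2)) for d in find_in('wrist',l)][:3])
im=im[:,:,::-1].copy()
c,s=np.cos(Q[2]),np.sin(Q[2])
def W(o): o=np.array(o,float)/1000; return o@np.array([[c,s,0],[-s,c,0],[0,0,1]])+[Q[0],Q[1],0]
for o in [[x,y,76] for x in (-25,24,115) for y in (-16,16)]+[[x,24,68] for x in(-9,9)]+[[70,45,10],[70,-45,10]]:
    u=proj(C,W([o]))[0]; print(o,u.round(1)); cv2.circle(im,(int(u[0]),int(u[1])),2,(0,0,255),-1)
cv2.imwrite('pics/w1o.png',im)
E
```

```text
t 3.6 tcp [ 0.453  -0.3291  0.1932] rel mm [ -3.9   6.7 193.2] yaw 9.99 down [-0.009  0.009 -1.   ] f(rest) [-0.9  0.7 -0.1] gap 59.9 j [-0.77  0.31 -0.06  1.22  0.   -0.95]
button [([328.2, 179.6, 9.2, 26.2], 0.48)]
outer_tube [([284.2, 161.0, 58.9, 176.7], 0.87)]
[-25, -16, 76] [289.9 165.4]
[-25, 16, 76] [329.4 165.3]
[24, -16, 76] [291.3 222.4]
[24, 16, 76] [328.9 222.3]
[115, -16, 76] [293.5 315.3]
[115, 16, 76] [328.2 315. ]
[-9, 24, 68] [338.3 182.3]
[9, 24, 68] [337.9 202.7]
[70, 45, 10] [352.8 241.2]
[70, -45, 10] [269.8 241.6]
```

View pics/w1o.png

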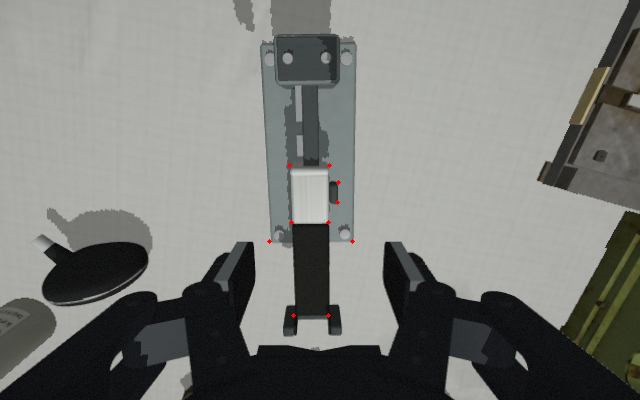

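The wrist view confirms the pose. The predicted corners sit within about 1–2 px of the tube, and the cap is at (333, 192), matching the prediction. I check how well the arm has settled, then descend.

```bash
python3 -c "
from h import *
rep()"
```

```text
t 3.75 tcp [ 0.4572 -0.3331  0.2015] rel mm [ -0.5   2.  201.5] yaw 9.99 down [ 0.002 -0.002 -1.   ] f(rest) [ 0.2  0.3 -0.1] gap 60.1 j [-0.77  0.3  -0.04  1.22  0.   -0.95]
```

Call:
step_arm --targets '[[[0,0,0],[3.6,-0.1,0.05],6],[[0,0,0],[3.6,0,0],6],[[0,0,0],[3.6,0,0],6],[[0,0,0],[3.6,0,0],6],[[0,0,0],[1.8,0,0],6],[[0,0,0],[0,0,0],6],[[0,0,0],[0,0,0],5],[[0,0,0],[0,0,0],4.5],[[0,0,0],[0,0,0],2.5],[[0,0,0],[0,0,0],2.5]]' --force 30

```text
clock: 4.75
tcp_pos: [0.4585, -0.3339, 0.0401]
orientation: [0.706, -0.063, 0.703, 0.061]
wrist_force: [0.1, 1.5, 5.0]
finger_gap: 0.0333
```

```bash
python3 - <<'E'
from h import *
rep(); save('w2',read_camera('wrist'));rep()
E
```

```text
t 4.75 tcp [ 0.4585 -0.3339  0.0401] rel mm [ 0.7  1.  40.1] yaw 10.04 down [ 0.003 -0.002 -1.   ] f(rest) [0.4 1.4 5. ] gap 33.3 j [-0.77  0.42 -0.29  0.86  0.   -0.95]
t 4.8 tcp [ 0.4585 -0.3339  0.0401] rel mm [ 0.7  1.  40.1] yaw 10.04 down [ 0.004 -0.002 -1.   ] f(rest) [-0.3  1.9  6. ] gap 33.0 j [-0.77  0.42 -0.29  0.86  0.   -0.95]
```

View pics/w2.png

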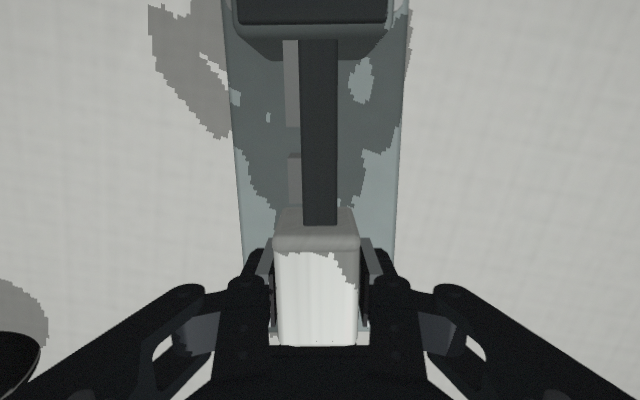

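The image shows the pads around the sleeve, closed to 33 mm, so the button is fully pressed. Next I slide it 27 mm on the land, short of the nearest place the hole could be.

Call:
step_arm --targets '[[[0,0,0],[0,0,0.1],2.5],[[0,0,0],[0,0,0.3],2.5],[[0,0,0],[0,0,0.3],2.5],[[0,0,0],[0,0,0.4],2.5],[[0,0,0],[0,0,0.4],2.5],[[0,0,0],[0,0,0.4],2.5],[[0,0,0],[0,0,0.4],2.5],[[0,0,0],[0,0,0.3],2.5],[[0,0,0],[0,0,0.1],2.5],[[0,0,0],[0,0,0],2.5]]'

```text
clock: 5.8
tcp_pos: [0.4851, -0.3289, 0.0401]
orientation: [0.706, -0.063, 0.703, 0.061]
wrist_force: [-0.9, 2.9, 5.4]
finger_gap: 0.0333
```

```bash
python3 - <<'E'
from h import *
rep(); save('w3',read_camera('wrist'));rep()
E
```

```text
t 5.8 tcp [ 0.4851 -0.3289  0.0401] rel mm [27.7  1.3 40.1] yaw 10.05 down [ 0.003 -0.002 -1.   ] f(rest) [-0.3  3.   5.4] gap 33.3 j [-0.73  0.46 -0.24  0.88  0.   -0.91]
t 5.85 tcp [ 0.4851 -0.3289  0.0401] rel mm [27.7  1.3 40.1] yaw 10.05 down [ 0.003 -0.001 -1.   ] f(rest) [0.  3.  6.1] gap 33.0 j [-0.73  0.46 -0.24  0.88  0.   -0.91]
```

View pics/w3.png

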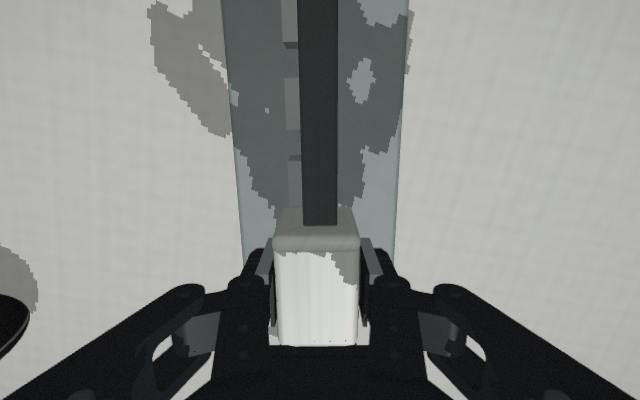

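The image is unchanged relative to the gripper and the pillar has left the view, so the tube came along about 27 mm. Next I release, move ahead 50 mm and take the rubber grip lightly.

Call:
step_arm --targets '[[[0,0,0],[0,0,0],6],[[0,0,0],[0,0,0],6],[[0,0,0],[0,-0.1,1],6],[[0,0,0],[0,0,2],6],[[0,0,0],[0,0,2],6],[[0,0,0],[0,0,0],6],[[0,0,0],[0,0,0],4.5],[[0,0,0],[0,0,0],4],[[0,0,0],[0,0,0],2.5],[[0,0,0],[0,0,0],2.5]]' --force 20

```text
clock: 6.85
tcp_pos: [0.5322, -0.3206, 0.0372]
orientation: [0.704, -0.061, 0.705, 0.062]
wrist_force: [-0.4, 0.5, -0.6]
finger_gap: 0.0318
```

```bash
python3 - <<'E'
from h import *
rep(); save('w4',read_camera('wrist'));rep()
E
```

```text
t 6.85 tcp [ 0.5322 -0.3206  0.0372] rel mm [75.6  1.3 37.2] yaw 9.99 down [-0.001  0.001 -1.   ] f(rest) [-0.3  0.5 -0.6] gap 31.8 j [-0.67  0.52 -0.13  0.92  0.   -0.85]
t 6.9 tcp [ 0.5322 -0.3206  0.0372] rel mm [75.6  1.3 37.2] yaw 9.99 down [-0.001  0.001 -1.   ] f(rest) [-1.4  0.7 -0.4] gap 32.0 j [-0.67  0.52 -0.13  0.92  0.   -0.85]
```

View pics/w4.png

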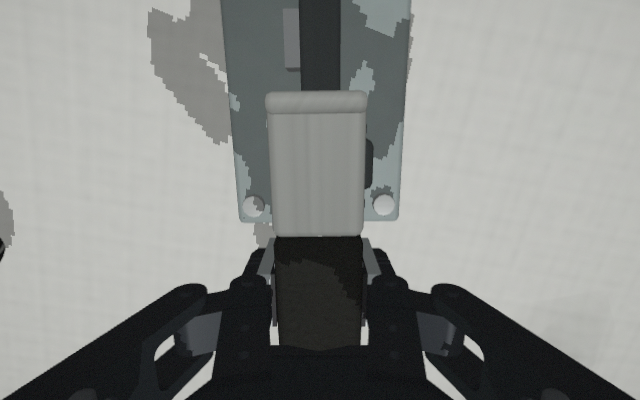

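The cap is visible at (364–373, 140–188), about 3 mm proud, so it is riding the land; popped out it should show about 24 px. Next I step forward in small moves, looking after each one.

Call:
step_arm --targets '[[[0,0,0],[0,0,0.05],2.5],[[0,0,0],[0,0,0.05],2.5],[[0,0,0],[0,0,0.05],2.5],[[0,0,0],[0,0,0.05],2.5],[[0,0,0],[0,0,0.05],2.5],[[0,0,0],[0,0,0.05],2.5],[[0,0,0],[0,0,0],2.5],[[0,0,0],[0,0,0],2.5],[[0,0,0],[0,0,0],2.5],[[0,0,0],[0,0,0],2.5]]'

```text
clock: 7.9
tcp_pos: [0.5348, -0.3202, 0.0372]
orientation: [0.704, -0.061, 0.705, 0.062]
wrist_force: [-4.7, 0.5, 2.8]
finger_gap: 0.032
```

```bash
cat > look.py <<'E'
import sys
from h import *
n=sys.argv[1]
rep(); im=read_camera('wrist'); save(n,im)
r=im[150:180].mean(axis=(0,2))[355:400]; print(r.round().astype(int).tolist())
cv2.imwrite('pics/%sz.png'%n,cv2.resize(im[80:250,220:430,::-1],None,fx=2,fy=2))
E
python3 look.py w5; python3 -c "
import cv2;print(cv2.imread('pics/w4.png')[150:180].mean(axis=(0,2))[355:400].round().astype(int).tolist())"
```

```text
t 7.9 tcp [ 0.5348 -0.3202  0.0372] rel mm [78.3  1.3 37.2] yaw 9.97 down [-0.002  0.    -1.   ] f(rest) [-4.5  1.3  2.8] gap 32.0 j [-0.67  0.52 -0.13  0.92 -0.   -0.84]
[142, 143, 141, 138, 134, 130, 128, 125, 120, 103, 62, 51, 50, 49, 48, 48, 46, 50, 123, 136, 137, 136, 135, 135, 133, 133, 135, 139, 140, 138, 138, 140, 144, 143, 142, 142, 147, 148, 148, 147, 147, 147, 145, 140, 134]
[142, 142, 141, 138, 134, 131, 128, 125, 121, 106, 65, 51, 50, 49, 48, 47, 46, 59, 127, 136, 137, 135, 135, 134, 133, 133, 132, 134, 138, 138, 138, 136, 140, 148, 149, 148, 148, 148, 148, 148, 148, 148, 146, 141, 134]
```

The cap edge is still at column 372, so the pin is riding the land, with about 4 N of sliding friction.

Call:
step_arm --targets '[[[0,0,0],[0,0,0.05],2.5],[[0,0,0],[0,0,0.05],2.5],[[0,0,0],[0,0,0.05],2.5],[[0,0,0],[0,0,0.05],2.5],[[0,0,0],[0,0,0],2.5],[[0,0,0],[0,0,0],2.5],[[0,0,0],[0,0,0],2.5],[[0,0,0],[0,0,0],2.5],[[0,0,0],[0,0,0],2.5],[[0,0,0],[0,0,0],2.5]]'

```text
clock: 8.95
tcp_pos: [0.5368, -0.3198, 0.0372]
orientation: [0.704, -0.061, 0.705, 0.062]
wrist_force: [-6.4, -0.4, 2.4]
finger_gap: 0.0318
```

```bash
python3 look.py w6
```

```text
t 8.95 tcp [ 0.5368 -0.3198  0.0372] rel mm [80.3  1.3 37.2] yaw 9.97 down [-0.002  0.    -1.   ] f(rest) [-6.4  0.7  2.4] gap 31.8 j [-0.67  0.53 -0.12  0.92 -0.   -0.84]
[142, 142, 141, 137, 133, 131, 127, 125, 120, 103, 62, 51, 50, 49, 48, 48, 46, 48, 120, 134, 135, 131, 131, 131, 129, 132, 138, 137, 137, 131, 133, 136, 138, 138, 137, 143, 147, 147, 147, 147, 147, 147, 145, 140, 134]
```

Call:
step_arm --targets '[[[0,0,0],[0,0,0.05],2.5],[[0,0,0],[0,0,0.05],2.5],[[0,0,0],[0,0,0.05],2.5],[[0,0,0],[0,0,0.05],2.5],[[0,0,0],[0,0,0],2.5],[[0,0,0],[0,0,0],2.5],[[0,0,0],[0,0,0],2.5],[[0,0,0],[0,0,0],2.5],[[0,0,0],[0,0,0],2.5],[[0,0,0],[0,0,0],2.5]]'

```text
clock: 10.0
tcp_pos: [0.5388, -0.3194, 0.0372]
orientation: [0.704, -0.061, 0.705, 0.062]
wrist_force: [-6.1, 0.5, 2.3]
finger_gap: 0.0317
```

```bash
python3 look.py w7
```

```text
t 10.0 tcp [ 0.5388 -0.3194  0.0372] rel mm [82.3  1.4 37.2] yaw 9.98 down [-0.002  0.    -1.   ] f(rest) [-5.9  1.5  2.3] gap 31.7 j [-0.66  0.53 -0.12  0.92 -0.   -0.84]
[142, 142, 141, 137, 134, 130, 127, 125, 120, 103, 63, 51, 50, 50, 48, 47, 46, 47, 113, 128, 131, 125, 122, 122, 123, 130, 130, 130, 130, 127, 129, 128, 129, 129, 135, 138, 144, 146, 147, 147, 147, 147, 145, 140, 134]
```

View pics/w7.png

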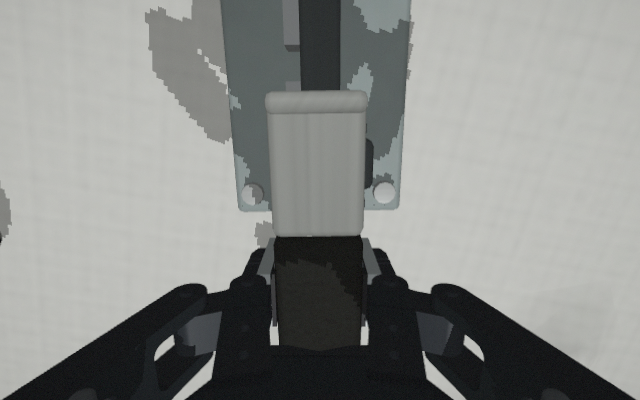

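The plate is moving back under the tube (bolts at row 205, now 193) and the tube has not shifted in the grip. The cap is still in.

Call:
step_arm --targets '[[[0,0,0],[0,0,0.05],2.5],[[0,0,0],[0,0,0.05],2.5],[[0,0,0],[0,0,0.05],2.5],[[0,0,0],[0,0,0.05],2.5],[[0,0,0],[0,0,0],2.5],[[0,0,0],[0,0,0],2.5],[[0,0,0],[0,0,0],2.5],[[0,0,0],[0,0,0],2.5],[[0,0,0],[0,0,0],2.5],[[0,0,0],[0,0,0],2.5]]'

```text
clock: 11.05
tcp_pos: [0.5408, -0.319, 0.0372]
orientation: [0.704, -0.061, 0.705, 0.062]
wrist_force: [-5.9, -0.1, 3.0]
finger_gap: 0.0318
```

```bash
python3 look.py w8
```

```text
t 11.05 tcp [ 0.5408 -0.319   0.0372] rel mm [84.3  1.4 37.2] yaw 9.98 down [-0.002  0.    -1.   ] f(rest) [-5.8  1.   3. ] gap 31.8 j [-0.66  0.53 -0.11  0.93 -0.   -0.83]
[142, 142, 140, 137, 133, 130, 127, 125, 120, 103, 62, 51, 50, 49, 48, 47, 46, 45, 105, 121, 122, 117, 113, 112, 120, 121, 123, 122, 124, 125, 124, 124, 122, 126, 131, 132, 137, 140, 141, 146, 146, 146, 145, 139, 133]
```

Call:
step_arm --targets '[[[0,0,0],[0,0,0.05],2.5],[[0,0,0],[0,0,0.05],2.5],[[0,0,0],[0,0,0.05],2.5],[[0,0,0],[0,0,0.05],2.5],[[0,0,0],[0,0,0],2.5],[[0,0,0],[0,0,0],2.5],[[0,0,0],[0,0,0],2.5],[[0,0,0],[0,0,0],2.5],[[0,0,0],[0,0,0],2.5],[[0,0,0],[0,0,0],2.5]]'

```text
clock: 12.1
tcp_pos: [0.5428, -0.3186, 0.0372]
orientation: [0.704, -0.061, 0.705, 0.062]
wrist_force: [-4.7, 0.3, 2.8]
finger_gap: 0.0319
```

```bash
python3 look.py w9
```

```text
t 12.1 tcp [ 0.5428 -0.3186  0.0372] rel mm [86.3  1.4 37.2] yaw 9.98 down [-0.002  0.001 -1.   ] f(rest) [-4.6  1.1  2.8] gap 31.9 j [-0.66  0.53 -0.11  0.93 -0.   -0.83]
[142, 142, 140, 137, 133, 130, 127, 124, 120, 103, 63, 51, 50, 50, 48, 47, 46, 45, 105, 119, 120, 118, 115, 118, 119, 120, 122, 123, 131, 127, 125, 124, 125, 132, 133, 132, 135, 138, 136, 144, 146, 146, 144, 139, 133]
```

Call:
step_arm --targets '[[[0,0,0],[0,0,0.05],2.5],[[0,0,0],[0,0,0.05],2.5],[[0,0,0],[0,0,0.05],2.5],[[0,0,0],[0,0,0.05],2.5],[[0,0,0],[0,0,0],2.5],[[0,0,0],[0,0,0],2.5],[[0,0,0],[0,0,0],2.5],[[0,0,0],[0,0,0],2.5],[[0,0,0],[0,0,0],2.5],[[0,0,0],[0,0,0],2.5]]'

```text
clock: 13.15
tcp_pos: [0.5448, -0.3183, 0.0372]
orientation: [0.704, -0.061, 0.705, 0.062]
wrist_force: [-5.2, 0.1, 2.9]
finger_gap: 0.0318
```

```bash
python3 look.py w10
```

```text
t 13.15 tcp [ 0.5448 -0.3183  0.0372] rel mm [88.3  1.4 37.2] yaw 9.98 down [-0.002  0.    -1.   ] f(rest) [-5.1  1.   2.9] gap 31.8 j [-0.66  0.54 -0.1   0.93 -0.   -0.83]
[142, 142, 140, 137, 133, 130, 127, 125, 120, 103, 63, 51, 50, 49, 48, 47, 46, 45, 98, 110, 116, 117, 117, 118, 119, 122, 123, 129, 132, 129, 126, 126, 135, 136, 134, 136, 136, 140, 138, 144, 145, 145, 144, 139, 132]
```

Call:
step_arm --targets '[[[0,0,0],[0,0,0.05],2.5],[[0,0,0],[0,0,0.05],2.5],[[0,0,0],[0,0,0.05],2.5],[[0,0,0],[0,0,0.05],2.5],[[0,0,0],[0,0,0],2.5],[[0,0,0],[0,0,0],2.5],[[0,0,0],[0,0,0],2.5],[[0,0,0],[0,0,0],2.5],[[0,0,0],[0,0,0],2.5],[[0,0,0],[0,0,0],2.5]]'

```text
clock: 14.2
tcp_pos: [0.5475, -0.3177, 0.0372]
orientation: [0.704, -0.061, 0.705, 0.062]
wrist_force: [-4.4, 3.1, 3.6]
finger_gap: 0.0319
```

```bash
python3 look.py w11
```

```text
t 14.2 tcp [ 0.5475 -0.3177  0.0372] rel mm [91.2  1.5 37.2] yaw 10.0 down [-0.     0.001 -1.   ] f(rest) [-3.8  3.8  3.6] gap 31.9 j [-0.65  0.54 -0.1   0.93  0.   -0.83]
[141, 142, 141, 137, 134, 130, 127, 125, 121, 108, 67, 51, 50, 50, 49, 48, 47, 46, 42, 76, 116, 123, 120, 122, 124, 126, 127, 128, 127, 126, 125, 125, 125, 127, 130, 136, 139, 144, 144, 146, 149, 146, 143, 139, 133]
```

The tool advanced 2.9 mm for a 2 mm command and the cap edge moved out slightly, to column 374. That might be the start of the hole, so I look.

View pics/w11z.png

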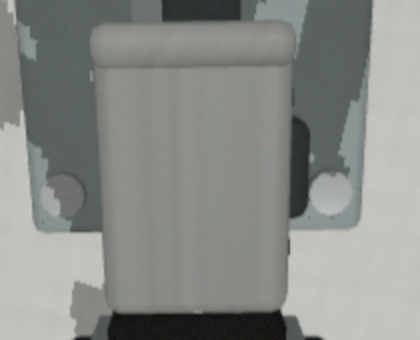

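```bash
python3 look.py w12
```

```text
t 14.25 tcp [ 0.5475 -0.3178  0.0372] rel mm [91.2  1.4 37.2] yaw 10.0 down [-0.     0.001 -1.   ] f(rest) [-3.6  3.4  2.4] gap 32.0 j [-0.65  0.54 -0.1   0.93  0.   -0.83]
[142, 142, 141, 137, 134, 130, 128, 125, 122, 108, 67, 52, 50, 50, 50, 48, 47, 46, 43, 76, 116, 122, 120, 122, 124, 126, 127, 128, 126, 126, 125, 125, 124, 127, 130, 137, 139, 144, 144, 146, 149, 146, 143, 138, 132]
```

The cap moved out only about 0.7 mm and the drag fell, so the pin may be on the hole's lip. I advance a gentle 0.5 mm. The measured arm compliance of about 3–5 N/mm keeps this safe.

Call:
step_arm --targets '[[[0,0,0],[0,0,0.02],2.5],[[0,0,0],[0,0,0.02],2.5],[[0,0,0],[0,0,0.01],2.5],[[0,0,0],[0,0,0],2.5],[[0,0,0],[0,0,0],2.5],[[0,0,0],[0,0,0],2.5],[[0,0,0],[0,0,0],2.5],[[0,0,0],[0,0,0],2.5],[[0,0,0],[0,0,0],2.5],[[0,0,0],[0,0,0],2.5]]'

```text
clock: 15.3
tcp_pos: [0.5478, -0.3177, 0.0372]
orientation: [0.704, -0.061, 0.705, 0.062]
wrist_force: [-5.0, 3.1, 3.1]
finger_gap: 0.0318
```

```bash
python3 look.py w13
```

```text
t 15.3 tcp [ 0.5478 -0.3177  0.0372] rel mm [91.4  1.5 37.2] yaw 10.0 down [-0.001  0.001 -1.   ] f(rest) [-4.4  3.9  3.1] gap 31.8 j [-0.65  0.54 -0.1   0.93  0.   -0.83]
[141, 142, 140, 137, 134, 130, 127, 125, 121, 107, 66, 52, 51, 50, 49, 48, 47, 47, 43, 71, 117, 126, 122, 123, 126, 128, 128, 128, 128, 127, 127, 126, 126, 129, 132, 139, 139, 144, 145, 146, 148, 145, 143, 138, 132]
```

View pics/w13z.png

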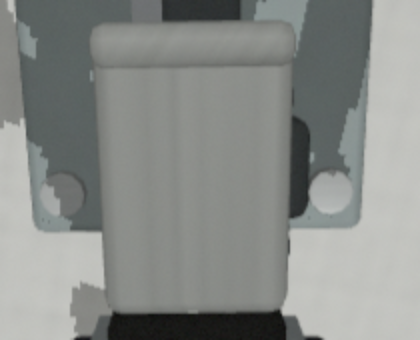

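```bash
python3 - <<'E'
import cv2,numpy as np
L=['w4','w5','w6','w7','w8','w9','w10','w11','w12','w13']
I=[cv2.imread('pics/%s.png'%n,0).astype(np.float32) for n in L]
def tm(a,b,x0,y0,x1,y1,d=25):
    t=a[y0:y1,x0:x1]; s=b[max(0,y0-d):y1+d,x0-4:x1+4]
    r=cv2.matchTemplate(s,t,cv2.TM_CCOEFF_NORMED);_,v,_,p=cv2.minMaxLoc(r)
    y=p[1];
    if 0<y<r.shape[0]-1:
        a0,b0,c0=r[y-1:y+2,p[0]];o=(a0-c0)/(2*(a0-2*b0+c0))
    else:o=0
    return round(float(y+o-min(d,y0)),2),round(v,2)
for i in range(1,len(L)):
    # right bolt/plate corner follow: window moves
    print(L[i], 'plate edge',[int(np.abs(np.diff(I[i][180:240,384:396].mean(1))).argmax()+180)], 'edge px', np.round(np.interp(0,[0],[0])), 'sleeve rear', tm(I[i-1],I[i],280,80,355,125,10),'sleeve front',tm(I[i-1],I[i],285,220,350,260,10),'cap',tm(I[i-1],I[i],360,130,376,200,10),'bolt',tm(I[i-1],I[i],376,180 if i>4 else 185,402,222,18))
a=[cv2.imread('pics/%s.png'%n)[120:210,350:410] for n in('w10','w12','w13')]
cv2.imwrite('pics/cmp.png',cv2.resize(np.hstack(a),None,fx=4.4,fy=5,interpolation=0))
E
```

```text
w5 plate edge [216] edge px 0.0 sleeve rear (-0.16, 0.99) sleeve front (-0.06, 1.0) cap (-0.39, 0.95) bolt (-4.68, 0.98)
w6 plate edge [212] edge px 0.0 sleeve rear (-0.01, 0.99) sleeve front (-0.01, 1.0) cap (-0.15, 0.96) bolt (-3.77, 0.99)
w7 plate edge [209] edge px 0.0 sleeve rear (-0.01, 0.99) sleeve front (-0.0, 1.0) cap (-0.4, 0.96) bolt (-3.49, 0.97)
w8 plate edge [205] edge px 0.0 sleeve rear (0.03, 0.99) sleeve front (-0.01, 1.0) cap (-0.32, 0.97) bolt (-3.59, 0.98)
w9 plate edge [202] edge px 0.0 sleeve rear (-0.02, 0.99) sleeve front (-0.01, 1.0) cap (-0.38, 0.96) bolt (-3.44, 0.98)
w10 plate edge [199] edge px 0.0 sleeve rear (-0.02, 1.0) sleeve front (-0.01, 1.0) cap (-0.23, 0.97) bolt (-3.46, 0.98)
w11 plate edge [194] edge px 0.0 sleeve rear (0.09, 0.99) sleeve front (0.08, 1.0) cap (-0.12, 0.9) bolt (-4.99, 0.98)
w12 plate edge [194] edge px 0.0 sleeve rear (-0.01, 1.0) sleeve front (-0.01, 1.0) cap (0.01, 1.0) bolt (-0.0, 1.0)
w13 plate edge [193] edge px 0.0 sleeve rear (-0.06, 1.0) sleeve front (-0.01, 1.0) cap (-0.13, 1.0) bolt (-0.51, 0.98)
```

View pics/cmp.png

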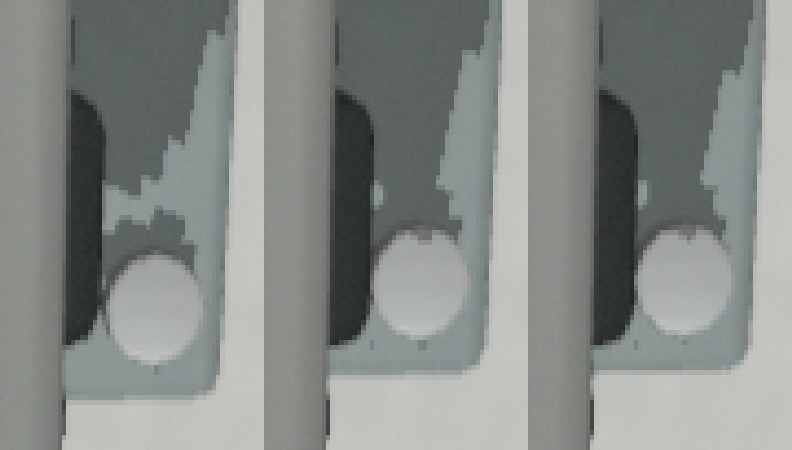

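The cap is only partly out, showing 10 px against about 18 expected. Forces are low at about 4 N and the tube still creeps forward, so another small advance is safe.

Call:
step_arm --targets '[[[0,0,0],[0,0,0.02],2.5],[[0,0,0],[0,0,0.02],2.5],[[0,0,0],[0,0,0.02],2.5],[[0,0,0],[0,0,0],2.5],[[0,0,0],[0,0,0],2.5],[[0,0,0],[0,0,0],2.5],[[0,0,0],[0,0,0],2.5],[[0,0,0],[0,0,0],2.5],[[0,0,0],[0,0,0],2.5],[[0,0,0],[0,0,0],2.5]]'

```text
clock: 16.35
tcp_pos: [0.5482, -0.3176, 0.0372]
orientation: [0.704, -0.061, 0.705, 0.062]
wrist_force: [-5.4, 2.7, 3.5]
finger_gap: 0.032
```

```bash
python3 look.py w14
```

```text
t 16.35 tcp [ 0.5482 -0.3176  0.0372] rel mm [91.9  1.4 37.2] yaw 9.99 down [-0.001  0.001 -1.   ] f(rest) [-4.9  3.6  3.5] gap 32.0 j [-0.65  0.54 -0.1   0.93 -0.   -0.83]
[142, 142, 140, 137, 134, 130, 127, 125, 121, 106, 66, 51, 51, 50, 49, 48, 47, 47, 43, 63, 109, 119, 122, 122, 127, 129, 130, 131, 129, 129, 129, 128, 127, 131, 132, 140, 140, 145, 146, 146, 149, 145, 143, 138, 132]
```

There is still no full pop and drag is about 5 N, with the tube sliding normally. I continue in 1.5 mm steps.

Call:
step_arm --targets '[[[0,0,0],[0,0,0.03],2.5],[[0,0,0],[0,0,0.03],2.5],[[0,0,0],[0,0,0.03],2.5],[[0,0,0],[0,0,0.03],2.5],[[0,0,0],[0,0,0.03],2.5],[[0,0,0],[0,0,0],2.5],[[0,0,0],[0,0,0],2.5],[[0,0,0],[0,0,0],2.5],[[0,0,0],[0,0,0],2.5],[[0,0,0],[0,0,0],2.5]]'

```text
clock: 17.4
tcp_pos: [0.5497, -0.3173, 0.0372]
orientation: [0.704, -0.061, 0.705, 0.062]
wrist_force: [-5.5, 3.2, 3.3]
finger_gap: 0.0316
```

```bash
python3 look.py w15
```

```text
t 17.4 tcp [ 0.5497 -0.3173  0.0372] rel mm [93.4  1.5 37.2] yaw 9.99 down [-0.001  0.001 -1.   ] f(rest) [-4.9  4.1  3.3] gap 31.6 j [-0.65  0.54 -0.09  0.93 -0.   -0.82]
[141, 142, 140, 137, 133, 130, 127, 125, 121, 107, 66, 51, 50, 50, 50, 50, 48, 47, 47, 44, 92, 124, 130, 130, 130, 132, 130, 130, 128, 128, 129, 128, 135, 134, 136, 138, 140, 146, 147, 146, 149, 146, 143, 138, 132]
```

View pics/w15.png

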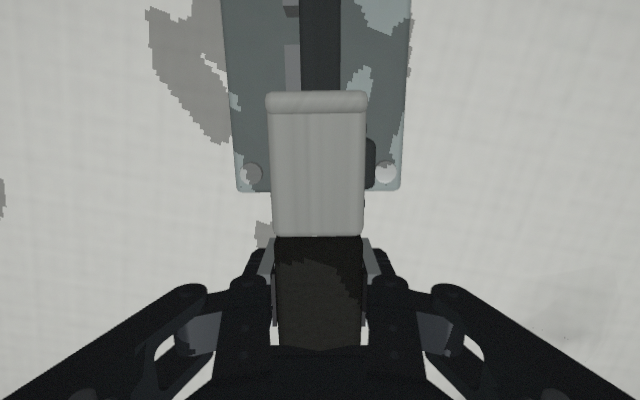

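The cap edge creeps outward again, to column 375, so it looks like a gradual lead-in to the hole. I continue with the same small step.

Call:
step_arm --targets '[[[0,0,0],[0,0,0.03],2.5],[[0,0,0],[0,0,0.03],2.5],[[0,0,0],[0,0,0.03],2.5],[[0,0,0],[0,0,0.03],2.5],[[0,0,0],[0,0,0.03],2.5],[[0,0,0],[0,0,0],2.5],[[0,0,0],[0,0,0],2.5],[[0,0,0],[0,0,0],2.5],[[0,0,0],[0,0,0],2.5],[[0,0,0],[0,0,0],2.5]]'

```text
clock: 18.45
tcp_pos: [0.5521, -0.3169, 0.0372]
orientation: [0.705, -0.061, 0.704, 0.062]
wrist_force: [-2.1, 4.4, 1.8]
finger_gap: 0.0318
```

```bash
python3 look.py w16
```

```text
t 18.45 tcp [ 0.5521 -0.3169  0.0372] rel mm [95.9  1.5 37.2] yaw 10.02 down [ 0.001  0.001 -1.   ] f(rest) [-1.3  4.7  1.8] gap 31.8 j [-0.65  0.55 -0.09  0.93  0.   -0.82]
[142, 142, 141, 137, 134, 130, 128, 125, 122, 110, 67, 47, 46, 46, 48, 48, 49, 49, 49, 49, 50, 50, 50, 50, 50, 49, 48, 47, 46, 67, 120, 136, 138, 138, 136, 134, 140, 147, 148, 144, 150, 147, 143, 138, 132]
```

View pics/w16.png

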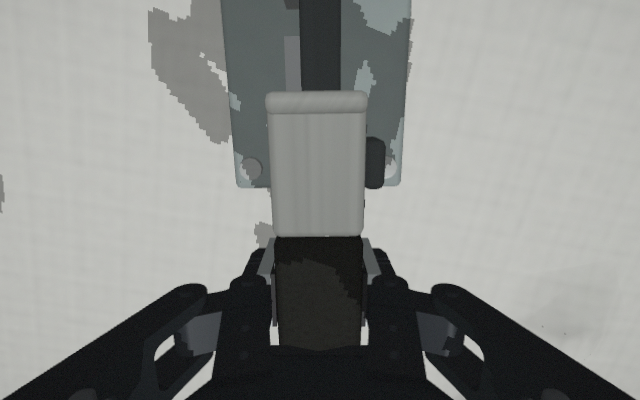

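The click: the cap now reaches column 384 (364–384, 137–188), so it is fully out, and the axial force has fallen to about 1 N. I let go and lift clear.

Call:
step_arm --targets '[[[0,0,0],[0,0,0],3.6],[[0,0,0],[0,0,0],6.5],[[0,0,0],[0,0,0],6.5],[[0,0,0],[0,0,0],6.5],[[0,0,0],[-1.5,0,0],6.5],[[0,0,0],[-3,0,0],6.5],[[0,0,0],[-4,0,0],6.5],[[0,0,0],[-4,0,0],6.5],[[0,0,0],[-2.5,0,0],6.5],[[0,0,0],[0,0,0],6.5]]'

```text
clock: 19.5
tcp_pos: [0.554, -0.3193, 0.1925]
orientation: [0.707, -0.064, 0.702, 0.059]
wrist_force: [0.4, 0.4, 0.8]
finger_gap: 0.0652
```

```bash
python3 look.py w17; python3 - <<'E'
from h import *
print([(np.round(d['extent']).tolist(),round(d['p'],2)) for d in find_in('wrist','button')])
rep(); C=cam('wrist'); im=read_camera('wrist')[:,:,::-1].copy()
c,s=np.cos(Q[2]),np.sin(Q[2])
def W(o): o=np.array(o,float)/1000; return o@np.array([[c,s,0],[-s,c,0],[0,0,1]])+[Q[0],Q[1],0]
for d in(45,48): print(d,[proj(C,W([o]))[0].round(1).tolist() for o in([24+d,16,76],[24+d,-16,76],[d,24,68],[d,19,68])])
cv2.imwrite('pics/w18.png',im)
E
```

```text
t 19.5 tcp [ 0.554  -0.3193  0.1925] rel mm [ 97.2  -1.2 192.5] yaw 9.98 down [ 0.007 -0.005 -1.   ] f(rest) [0.5 0.3 0.8] gap 65.2 j [-0.65  0.44  0.14  1.26 -0.   -0.82]
[176, 175, 175, 175, 176, 175, 176, 176, 176, 176, 176, 176, 176, 176, 176, 176, 176, 176, 176, 176, 176, 176, 176, 176, 176, 176, 175, 175, 175, 175, 175, 175, 175, 175, 176, 176, 175, 175, 175, 175, 175, 175, 175, 175, 175]
[([294.0, 94.0, 60.0, 187.0], 0.47), ([339.0, 117.0, 12.0, 24.0], 0.46)]
t 19.6 tcp [ 0.5521 -0.3179  0.1878] rel mm [ 95.7   0.5 187.8] yaw 9.98 down [ 0.001 -0.001 -1.   ] f(rest) [ 1.2 -0.1 -0.1] gap 64.6 j [-0.65  0.45  0.14  1.26  0.   -0.82]
45 [[339.2, 158.4], [298.6, 158.4], [349.2, 126.5], [342.9, 126.6]]
48 [[339.1, 162.1], [298.7, 162.1], [349.1, 130.4], [342.8, 130.4]]
```

View pics/w18.png

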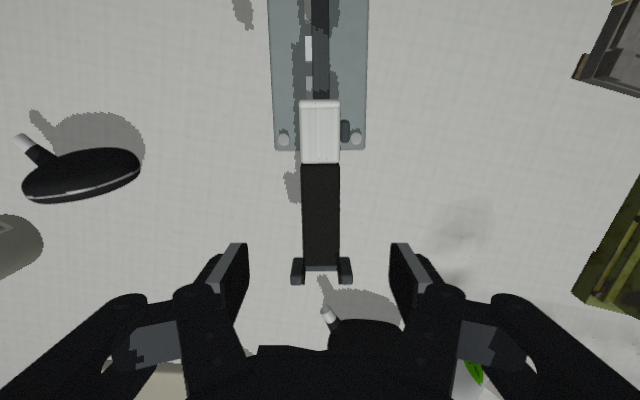

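The fingers are clear. The cap edge is at column 350 (fully out predicts 349, riding on the land 343), and the rubber boundary at row 163 puts the tube at about 48 mm.

```bash
python3 -c "
from workcell import *
print(hand_in())"
```

```text
the job is handed in; nothing more can be done
None
```

The rest is lengthened by one hole: the outer tube now stands about 48 mm from the first hole, locked by the button. I handed the job in at about 19.6 s of the 38 s allowed; the hand-in gives no verdict.

**What I did:** I pinched the tube and button together with the pads closed to 33 mm, so the button was fully pressed. I slid the tube about 27 mm onto the land, let go, and gripped the black rubber at 20 N. From there I pulled forward in 0.5–3 mm steps, checking the button in the wrist camera after each one, and stopped at the click.

**Last checks:**
- **Button:** the cap edge showed at pixel column 350. A fully popped-out button predicts 349, and one still riding on the land predicts 343.
- **Force:** pull along the tube was at most about 6.5 N in the readings after each step, and about 1 N after the click.
- **Clearance:** the fingers were open and about 150 mm above the grip height at the end, reading about 1 N of wrist force.
- **Club heads:** I kept clear of them and saw no contact, but I did not re-measure their positions at the end.

**One disagreement:** the button crept out by about 1 mm over the last 4–5 mm before the real click. I first suspected that was the hole, but the tube still slid at about 5 N, so I continued until the button popped fully out.

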